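# Find the socket for the case-press nut

## Task

The glue in the watch-case press on the teal mat has set and its tight nut has to be undone: try the sockets from the wooden tray on that nut until you have the one that fits, the smallest that drops all the way over the nut, because a larger one would go on too but only rattle round it. Finish while still gripping that socket, upright and fully seated over the nut with its rim down on the washer, ready to turn; do not let go of it. The sockets that are not needed must end up standing in the tray, and the watch case, parts box, screwdriver and ratchet are to be left where they lie.

Things in the scene. Friction and masses are not known exactly. Their poses are not given: they have to be found in the camera images.
- mat: Teal cutting mat 160 x 130 x 3 mm on the white bench. Origin: centre of its underside. The press standing on it, within 15 mm of its centre, is the one to work on; the other two, each with another size of nut, wait on the plywood board at the left. Which press is on the mat, and which side the mat is on, differ each time. A fitting socket may hang on the nut until pressed (12 N) and twisted a little.
- tray: Dark wooden tray 196 x 62 x 16 mm, long side along its x, fixed; walls and floor 4 mm. Three compartments, about 60 x 54 mm inside, centred at x = -64, 0, +64 mm, one socket in each (which one differs), within 8 mm of the centre and turned at most 0.5 rad from the tray. Origin: centre of the underside, so compartment floor at 4 mm.
- socket_small: The small deep socket, 55 mm long, 21 mm across, about 90 g, for a 13 mm nut (mouth 14.6 mm across flats). Smooth chrome cylinder with a black 10 mm drive square on its top face; starts mouth down in the tray. Origin: centre of the open lower end, z up its axis. The hex mouth, 28 mm deep, has corners along the socket's x and every 60 deg from it (two flats parallel to two sides of the square). Grip the upper half.
- socket_medium: The medium deep socket, 55 mm long, 27 mm across, about 140 g, for an 18 mm nut (mouth 19.6 mm across flats). Smooth chrome cylinder with a black 10 mm drive square on its top face; starts mouth down in the tray. Origin: centre of the open lower end, z up its axis. The hex mouth, 28 mm deep, has corners along the socket's x and every 60 deg from it (two flats parallel to two sides of the square). Grip the upper half.
- socket_large: The large deep socket, 55 mm long, 34 mm across, about 220 g, for a 24 mm nut (mouth 25.6 mm across flats). Smooth chrome cylinder with a black 10 mm drive square on its top face; starts mouth down in the tray. Origin: centre of the open lower end, z up its axis. The hex mouth, 28 mm deep, has corners along the socket's x and every 60 deg from it (two flats parallel to two sides of the square). Grip the upper half.
- press_walnut: Glue press, walnut blank (dark brown). Heavy, does not shift. Base 115 x 92 x 12 mm, aluminium plate 66 mm across, two dowels, washer, and a tight brass hex nut at the centre, corners along the press's x and every 60 deg, rounded off over its top 3 mm. Nut unmarked: 13, 18 or 24 mm across flats (6.8, 10.8 or 14.8 mm high), stud 3 mm higher. Origin: centre of underside, z up; washer top, under the nut, at 41 mm.
- press_maple: Glue press, maple blank (pale). Heavy, does not shift. Base 115 x 92 x 12 mm, aluminium plate 66 mm across, two dowels, washer, and a tight brass hex nut at the centre, corners along the press's x and every 60 deg, rounded off over its top 3 mm. Nut unmarked: 13, 18 or 24 mm across flats (6.8, 10.8 or 14.8 mm high), stud 3 mm higher. Origin: centre of underside, z up; washer top, under the nut, at 41 mm.
- press_cherry: Glue press, cherry blank (reddish). Heavy, does not shift. Base 115 x 92 x 12 mm, aluminium plate 66 mm across, two dowels, washer, and a tight brass hex nut at the centre, corners along the press's x and every 60 deg, rounded off over its top 3 mm. Nut unmarked: 13, 18 or 24 mm across flats (6.8, 10.8 or 14.8 mm high), stud 3 mm higher. Origin: centre of underside, z up; washer top, under the nut, at 41 mm.
- watch_case: Bystander: loose zebra-brown wooden watch case, 44 mm round and 11 mm high, lugs to 56 mm. Origin: centre of its underside.
- parts_box: Bystander: loose clear plastic box 70 x 90 x 20 mm. Origin: centre of its underside.
- screwdriver: Bystander: loose screwdriver 150 mm long, teal handle 26 mm thick, lying along its own x. Origin: under its middle.
- ratchet: Bystander: loose ratchet handle about 175 mm long, 20 mm high, lying along its own x, round head to +x. Origin: under its middle.
Things that resemble listed ones, but are neither listed nor needed, are in the scene too. What is shaped like the press_walnut but green or purple is not meant.

How it is judged:
At the end, for the whole second after the job is handed in: The socket made for the nut of the press on the mat is gripped (over 2 N), still, upright within 4 deg, within 2.5 mm of the nut's axis, its rim within 2.5 mm of the washer; the other two stand upright (within 6 deg) on the tray's floor, let go of (((horizontal distance between press_walnut and mat below 0.05 m and horizontal distance between socket_small and press_walnut below 0.0025 m and z of socket_small in the frame of press_walnut between 0.038 and 0.0435 m and angle between socket_small's own z axis and vertical below 0.07 rad and contact force between the fingers and socket_small above 2 N and linear speed of socket_small below 0.02 m/s and angle between each of socket_medium, socket_large's own z axis and vertical below 0.1 rad and z of each of socket_medium, socket_large in the frame of tray below 0.008 m and contact force between the fingers and socket_medium below 0.5 N and x of socket_medium in the frame of tray between -0.094 and 0.094 m and y of socket_medium in the frame of tray between -0.027 and 0.027 m and contact force between the fingers and socket_large below 0.5 N and x of socket_large in the frame of tray between -0.094 and 0.094 m and y of socket_large in the frame of tray between -0.027 and 0.027 m) or (horizontal distance between press_maple and mat below 0.05 m and horizontal distance between socket_medium and press_maple below 0.0025 m and z of socket_medium in the frame of press_maple between 0.038 and 0.0435 m and angle between socket_medium's own z axis and vertical below 0.07 rad and contact force between the fingers and socket_medium above 2 N and linear speed of socket_medium below 0.02 m/s and angle between each of socket_small, socket_large's own z axis and vertical below 0.1 rad and z of each of socket_small, socket_large in the frame of tray below 0.008 m and contact force between the fingers and socket_small below 0.5 N and x of socket_small in the frame of tray between -0.094 and 0.094 m and y of socket_small in the frame of tray between -0.027 and 0.027 m and contact force between the fingers and socket_large below 0.5 N and x of socket_large in the frame of tray between -0.094 and 0.094 m and y of socket_large in the frame of tray between -0.027 and 0.027 m) or (horizontal distance between press_cherry and mat below 0.05 m and horizontal distance between socket_large and press_cherry below 0.0025 m and z of socket_large in the frame of press_cherry between 0.038 and 0.0435 m and angle between socket_large's own z axis and vertical below 0.07 rad and contact force between the fingers and socket_large above 2 N and linear speed of socket_large below 0.02 m/s and angle between each of socket_small, socket_medium's own z axis and vertical below 0.1 rad and z of each of socket_small, socket_medium in the frame of tray below 0.008 m and contact force between the fingers and socket_small below 0.5 N and x of socket_small in the frame of tray between -0.094 and 0.094 m and y of socket_small in the frame of tray between -0.027 and 0.027 m and contact force between the fingers and socket_medium below 0.5 N and x of socket_medium in the frame of tray between -0.094 and 0.094 m and y of socket_medium in the frame of tray between -0.027 and 0.027 m))); the arm keeps its last pose, push and grip.
It fails at once if the watch case is moved more than 20 mm (distance of watch_case from where it was at the start of the episode above 0.02 m).
It fails at once if the parts box is moved more than 20 mm (distance of parts_box from where it was at the start of the episode above 0.02 m).
It fails at once if the screwdriver is moved more than 20 mm (distance of screwdriver from where it was at the start of the episode above 0.02 m).
It fails at once if the ratchet is moved more than 20 mm (distance of ratchet from where it was at the start of the episode above 0.02 m).
It also fails if it takes over 72 s, if anything falls off the work surface, if the arm or the gripper's body presses on something with over 40 N, if the wrist force passes 120 N, or if a joint passes its speed limit or range.

## Robot

A 7-joint arm with a two-finger parallel gripper is mounted at the origin on the work surface. World frame = base frame: x ahead of the robot, y to its left, z up, the work surface at z = 0. Lengths are in m, angles in rad, forces in N, time in s.
With the tool pointing down it reaches from about 0.425 to 0.875 m from the base axis. Payload 4.7 kg.
Tool frame: the origin (TCP) lies at the very end of the fingers, on their centre line; the grasp point (between the pads) lies 19 mm behind it; z points along the fingers, y is the line along which they close (so a half turn about z gives the same grasp; the last joint's range is limited). The gripper opens to 87 mm and grips with 3 to 60 N. Pads are 19 mm wide; open, the fingers measure 117 mm over their backs; the gripper's body (75 mm by 190 mm) begins 51 mm behind the grasp point.
Start: joints at [-1.13, 0.321, -0.07, 1.45, 0.023, 1.371, -0.057], TCP at [0.269, 0.592, 0.223] pointing down, gripper open.
Joint ranges: [-2.86, 2.86], [-0.3, 2.09], [-1.38, 1.24], [0.06, 2.45], [-1.56, 4.7], [0.09, 2.05], [-2.69, 2.69]. Speed limits (rad/s): [2.57, 2.57, 3.14, 3.14, 3.14, 3.14, 3.14].

## Interface

Orientations are given as a 3x3 rotation matrix whose columns are the frame's x, y, z axes.
In Python, from station import robot, eoat, capture, workorder gives the robot as it stands. Calls block until the motion is done:
- robot.move_pose(position, orientation): joint-space move of the TCP to a pose.
- robot.movel(position, orientation=None, max_speed=0.15, guard=None): straight line of the TCP; orientation=None keeps the orientation; max_speed is the mean speed in m/s. With guard (N) it stops when the force on the tool has changed by that much, and returns True; else False.
- robot.move_j(angles): joint-space move.
- eoat.gripper_to(opening, f_grip=None): finger opening in m; f_grip is the grip in N (None keeps the last); returns when the fingers have stopped.
- robot.wait(seconds).
- robot.solve_ik(position, orientation): joint angles nearest the present ones, or None.
- capture(name): name is "scene" or "top" or "wrist"; returns a dict with "pixels" (400x640x3 uint8, red, green, blue), "mtx" (3x3 intrinsics, pixels), "k1" (the pictures are not rectified: a ray, as slopes to the right and down, at radius r is drawn at 1 + k1 r^2 times it, then the intrinsics apply), "position" and "rotation" of the camera in the world. Camera axes: x right, y down, z forward; pixel columns grow to the right and rows downward; lengths in m; the calibration is good to about 2 mm. A picture is of the moment at which its call begins. There is no depth.
A pose or a line that the arm cannot do raises robot.PlanningError and nothing moves.
- workorder.close_job(): hands the job in; it is judged then, once.
Readings, each from a call of its own:
- robot.current_t(): time.
- robot.current_joints(): joint angles.
- robot.current_qvel(): joint speeds.
- robot.current_effort(): joint torques, N m.
- robot.current_ee_pos(): TCP position.
- robot.current_tcp_rot(): TCP orientation.
- robot.current_ft_force(): force on the tool from outside, world axes, zero at the start.
- robot.current_torque(): the same for the moment, N m.
- robot.current_finger_gap(): finger opening in m.
- robot.current_grasp_force(): force on a finger pad.
Only numpy, scipy, OpenCV 4.12 (cv2) and the standard library are available. Lean on these libraries where they do the work, as an engineer would, in place of code of your own. Each camera call takes 0.05 s, during which the arm holds its last target. There are 200 camera calls.

## Working session

There is one attempt and no reset: what is moved stays moved. The work goes in short steps, each a Python script; the robot and the scene stay as the last script left them, time stands still between calls to the robot, and variables do not carry over. Pictures are saved under pics/ and viewed, at most 10 in all, crops included, and the job is handed in when it is done.

```bash
mkdir -p pics; ls; python3 - <<'E'
from station import robot, eoat, capture, workorder
import cv2
for n in("scene","top"):
    c=capture(n); cv2.imwrite(f"pics/{n}0.png",c["pixels"][:,:,::-1]); print(n,c["mtx"].tolist(),c["k1"],c["position"],c["rotation"])
print(robot.current_t())
E
```

```text
pics
scene [[406.0237863099384, 0.0, 320.13125673937344], [0.0, 406.0237863099384, 199.0006445543393], [0.0, 0.0, 1.0]] 0.009190918991239593 [ 1.1797571  -0.63614193  0.82295915] [[ 0.7802608   0.37740834 -0.49875448]
 [ 0.62525288 -0.49090557  0.60668819]
 [-0.01587217 -0.78522269 -0.61901002]]
top [[365.1434509619766, 0.0, 314.8016539156512], [0.0, 365.1434509619766, 193.98429567599618], [0.0, 0.0, 1.0]] -0.05933968172727362 [0.45746794 0.10981563 1.12186755] [[-0.00946129 -0.99543173  0.09500612]
 [-0.99994989  0.00910755 -0.00415631]
 [ 0.00327205 -0.09504068 -0.99546801]]
0.1
```

View pics/top0.png

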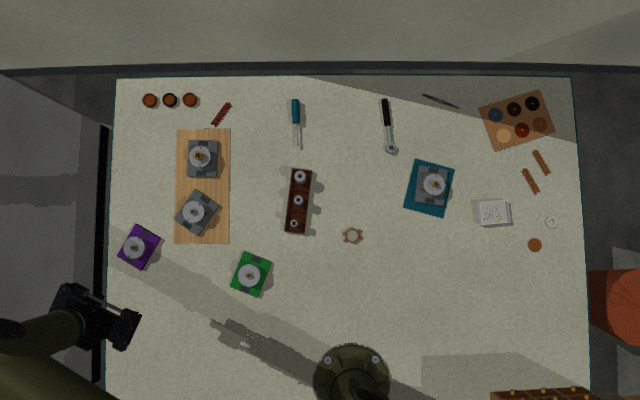

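View pics/scene0.png

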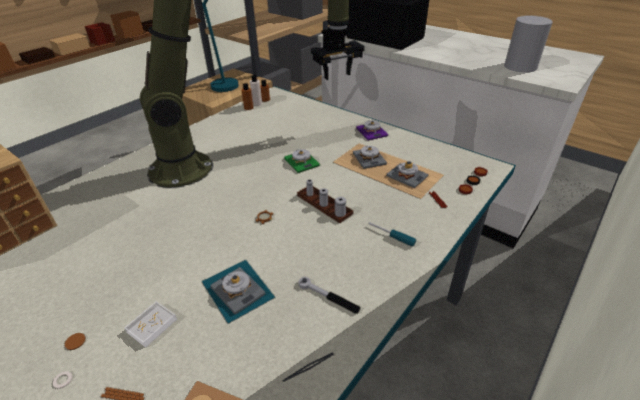

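The top view shows the tray at px (298,201) with sockets at (300,177), (298,200) and (293,224). The teal mat with its press is at (431,187), the ratchet at (388,125) and the watch case at (353,236). Next I'll take wrist-camera close-ups.

```bash
cat > h.py <<'E'
from station import robot, eoat, capture, workorder
import cv2, numpy as np
def ray(c,uv):
    m=c["mtx"]; d=np.array([(uv[0]-m[0,2])/m[0,0],(uv[1]-m[1,2])/m[1,1]]); s=d.copy()
    for _ in range(20): s=d/(1+c["k1"]*(s@s))
    v=c["rotation"]@np.array([s[0],s[1],1]); return np.array(c["position"]),v/np.linalg.norm(v)
def onz(c,uv,z):
    p,v=ray(c,uv); return p+v*(z-p[2])/v[2]
def proj(c,P):
    q=c["rotation"].T@(np.array(P)-c["position"]); s=q[:2]/q[2]; s=s*(1+c["k1"]*(s@s)); m=c["mtx"]
    return s*[m[0,0],m[1,1]]+[m[0,2],m[1,2]]
def tri(obs):
    A=np.zeros((3,3));b=np.zeros(3);
    for c,uv in obs:
        p,v=ray(c,uv); M=np.eye(3)-np.outer(v,v); A+=M; b+=M@p
    X=np.linalg.solve(A,b); return X,[np.linalg.norm((np.eye(3)-np.outer(ray(c,uv)[1],ray(c,uv)[1]))@(X-c["position"])) for c,uv in obs]
def down(yaw):  # tool y (closing) at angle yaw from world +y ; x axis = (cos,sin)
    c,s=np.cos(yaw),np.sin(yaw); return np.array([[c,s,0],[s,-c,0],[0,0,-1.]])
def save(c,n,crop=None,f=1):
    im=c["pixels"][:,:,::-1]
    if crop: im=im[crop[1]:crop[3],crop[0]:crop[2]]
    cv2.imwrite("pics/"+n+".png",cv2.resize(im,None,fx=f,fy=f,interpolation=cv2.INTER_CUBIC))
E
python3 - <<'E'
from h import *
np.set_printoptions(precision=4,suppress=True)
t=capture("top"); w=capture("wrist")
for n,uv,z in[("s1",(300,177),.06),("s2",(298,200),.06),("s3",(293,224),.06),("press",(433,185),.055),("tray",(298,201),.016),("ratchetfar",(390,150),.02),("case",(353,236),.01),("box",(494,213),.02)]:
    print(n,onz(t,uv,z))
R=robot.current_tcp_rot(); print(R); print("cam in tcp",R.T@(w["position"]-robot.current_ee_pos())); print(R.T@w["rotation"],w["mtx"],w["k1"])
E
```

```text
s1 [0.6093 0.1483 0.06  ]
s2 [0.5416 0.1546 0.06  ]
s3 [0.472  0.1694 0.06  ]
press [ 0.5828 -0.2452  0.055 ]
tray [0.5421 0.1564 0.016 ]
ratchetfar [ 0.6966 -0.1276  0.02  ]
case [ 0.4346 -0.0094  0.01  ]
box [ 0.499  -0.4438  0.02  ]
[[-0.9103  0.4139 -0.0004]
 [ 0.4139  0.9103 -0.0011]
 [-0.0001 -0.0012 -1.    ]]
cam in tcp [ 0.0679  0.0007 -0.1615]
[[-0.0011 -0.9682 -0.2503]
 [ 1.     -0.0012  0.0002]
 [-0.0005 -0.2503  0.9682]] [[345.7119   0.     317.8919]
 [  0.     345.7119 200.4991]
 [  0.       0.       1.    ]] 0.018738213869962772
```

```bash
python3 - <<'E'
from h import *
import pickle
np.set_printoptions(precision=4,suppress=True)
V={}
for n,p,yaw in[("t1",(.50,.16,.17),-.15),("t2",(.57,.15,.17),-.15),("p1",(.55,-.245,.17),-.15),("p2",(.62,-.245,.17),-.15)]:
    q=robot.solve_ik(p,down(yaw)); print(n,q,robot.current_t())
    robot.move_pose(p,down(yaw)); robot.wait(.3); V[n]=capture("wrist"); print(robot.current_ee_pos())
pickle.dump(V,open("v.pkl","wb"))
for n in V: save(V[n],n)
a=V["t1"]["pixels"][:,100:500];b=V["p1"]["pixels"][:,100:500]
cv2.imwrite("pics/both.png",np.hstack([a,b])[:,:,::-1]); print(robot.current_t())
E
```

```text
t1 [-0.7774  0.0868  0.4418  1.8453 -0.0395  1.2181 -2.0442] 0.2
[0.4999 0.1603 0.17  ]
t2 [-0.7181  0.236   0.4837  1.6942 -0.1152  1.2397 -1.9291] 2.3417
[0.5694 0.1505 0.1702]
p1 [-0.2811  0.312   0.7958  1.6706 -0.2327  1.2571 -1.1579] 3.075
[ 0.5503 -0.2444  0.17  ]
p2 [-0.2269  0.4644  0.7658  1.4991 -0.3271  1.3099 -1.1503] 4.8917
[ 0.6195 -0.2453  0.1704]
5.625
```

View pics/both.png

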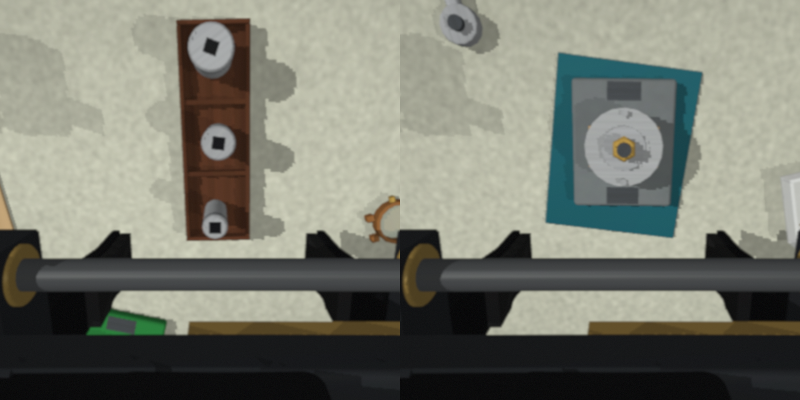

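The left half shows the large socket at about (311,45) in full-image px, the medium at (318,142) and the small at (315,227). The right half shows the press on the mat, with its brass nut at about (324,149). Next I'll measure these from the two views.

```bash
cat > meas.py <<'E'
from h import *
import pickle
def blob(mask,seed,rad=25):
    n,l,st,ce=cv2.connectedComponentsWithStats(mask.astype(np.uint8),connectivity=4)
    k=[(np.linalg.norm(ce[i]-seed),i) for i in range(1,n) if st[i,4]>15]
    d,i=min(k); 
    return (l==i).astype(np.uint8) if d<rad else None
def square(c,seed):
    g=c["pixels"].astype(int).max(2); x,y=map(int,seed); m=np.zeros(g.shape,bool); m[max(y-14,0):y+15,x-14:x+15]=True
    mk=blob((g<95)&m,np.array(seed,float))
    w=(np.clip(110-g,0,80)*cv2.dilate(mk,np.ones((3,3)))).astype(float)
    yy,xx=np.mgrid[:g.shape[0],:g.shape[1]]; ct=np.array([(w*xx).sum(),(w*yy).sum()])/w.sum()
    return ct,mk
def planar_rect(c,mk,z):
    pts=np.argwhere(mk)[:,::-1]; P=np.array([onz(c,p,z)[:2] for p in pts.astype(float)])*1000
    return cv2.minAreaRect(P.astype(np.float32))
E
python3 - <<'E'
from meas import *
np.set_printoptions(precision=4,suppress=True)
V=pickle.load(open("v.pkl","rb"))
seeds={"L":(311,45),"M":(318,142),"S":(315,227)}; z0={"L":.06,"M":.06,"S":.06}
for k in seeds:
    o=[];r=[]
    a=V["t1"];ct,mk=square(a,seeds[k]);o.append((a,ct));r.append(planar_rect(a,mk,.059))
    b=V["t2"]; s2=proj(b,onz(a,ct,.06))
    try:
        ct2,mk2=square(b,s2); o.append((b,ct2)); r.append(planar_rect(b,mk2,.059))
    except Exception as e: print(e,s2)
    if len(o)>1: print(k,*tri(o))
    print(k,[x[1] for x in o],[onz(c,x,.059) for c,x in o],r)
for n in("p1","p2"):
    c=V[n]; s=proj(c,onz(V["p1"],(324,149),.055)); x,y=map(int,s); 
    im=c["pixels"][y-30:y+31,x-30:x+31]; hsv=cv2.cvtColor(im,cv2.COLOR_RGB2HSV)
    mk=((hsv[...,1]>90)&(hsv[...,0]>10)&(hsv[...,0]<32)).astype(np.uint8)
    pts=np.argwhere(mk)[:,::-1]+[x-30,y-30]; P=np.array([onz(c,p,.05)[:2] for p in pts.astype(float)])*1000
    h=cv2.convexHull(P.astype(np.float32)); print(n,s,"hull area",cv2.contourArea(h),"span",np.ptp(P,0),cv2.minEnclosingCircle(h))
    cv2.imwrite(f"pics/n_{n}.png",cv2.resize(im[:,:,::-1],(400,400),interpolation=cv2.INTER_CUBIC))
a=cv2.imread("pics/n_p1.png");b=cv2.imread("pics/n_p2.png");cv2.imwrite("pics/nn.png",np.hstack([a,b]))
E
```

```text
L [0.6137 0.1495 0.0587] [np.float64(3.1366717869589305e-05), np.float64(3.1366717869526746e-05)]
L [array([310.635 ,  46.2649]), array([311.883 , 143.4529])] [array([0.6137, 0.1495, 0.059 ]), array([0.6137, 0.1496, 0.059 ])] [((613.7086791992188, 149.50885009765625), (9.126971244812012, 9.185123443603516), 61.076942443847656), ((613.8206787109375, 149.54483032226562), (9.368481636047363, 9.312015533447266), 62.799224853515625)]
M [0.5441 0.1547 0.0585] [np.float64(4.04154194356047e-05), np.float64(4.041541943562742e-05)]
M [array([317.9906, 142.8627]), array([318.6679, 227.7397])] [array([0.5441, 0.1546, 0.059 ]), array([0.5443, 0.1547, 0.059 ])] [((544.128173828125, 154.59060668945312), (9.060457229614258, 9.17384147644043), 73.43209075927734), ((544.4945068359375, 154.76693725585938), (9.164339065551758, 9.642096519470215), 81.20238494873047)]
S [0.4757 0.1677 0.0584] [np.float64(2.233121751752051e-05), np.float64(2.2331217517468674e-05)]
S [array([314.6881, 227.2537]), array([315.5544, 302.5195])] [array([0.4759, 0.1677, 0.059 ]), array([0.4761, 0.1677, 0.059 ])] [((476.10565185546875, 167.4097137451172), (8.337286949157715, 8.748272895812988), 81.41180419921875), ((476.1165771484375, 167.76583862304688), (7.952125549316406, 8.828590393066406), 81.44445037841797)]
p1 [324. 149.] hull area 253.78811103338376 span [18.6579 18.0881] ((588.6092529296875, -253.64027404785156), 9.59572982788086)
p2 [334.4713 230.2234] hull area 283.0797567665577 span [20.7529 18.284 ] ((589.4060668945312, -253.7642822265625), 10.441545486450195)
```

View pics/nn.png

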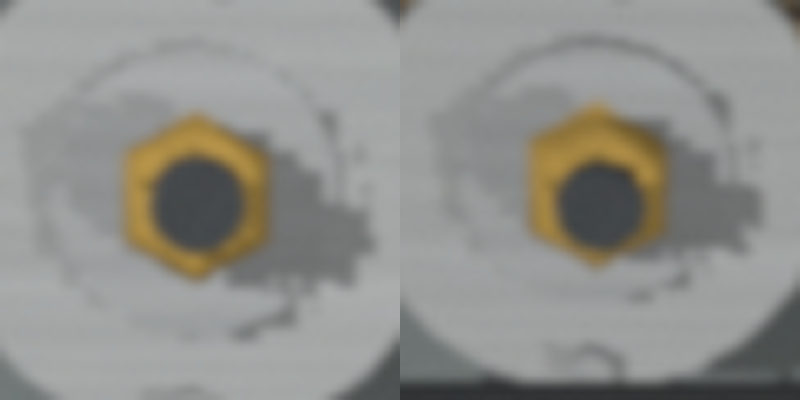

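The nut measures about 18 mm across flats and its corners point along the image vertical, so the medium socket should fit. Before grasping I'll take closer views of the medium socket's square and of the stud and nut.

```bash
cat >> meas.py <<'E'
def rectify(c,ctr,z,half=14,res=10):  # orthographic patch (mm*res) of plane z around ctr; col=+x world,row=+y world
    n=2*half*res; uv=np.array([[proj(c,(ctr[0]+(i-n/2)/res/1000,ctr[1]+(j-n/2)/res/1000,z)) for i in range(0,n)] for j in range(0,n)],np.float32)
    return cv2.remap(np.ascontiguousarray(c["pixels"]),uv[...,0],uv[...,1],cv2.INTER_CUBIC)
def fourfold(img,z=None):
    g=img.max(2).astype(float); t=(np.median(g[g>120])+g.min())/2; m=(g<t).astype(np.uint8)
    n,l,st,ce=cv2.connectedComponentsWithStats(m); i=min(range(1,n),key=lambda i:np.linalg.norm(ce[i]-g.shape[0]/2)+(1e4 if st[i,4]<2000 else 0))
    cnt=cv2.findContours((l==i).astype(np.uint8),0,1)[0][0]; r=cv2.minAreaRect(cnt)
    y,x=np.nonzero(l==i); w=((x-ce[i][0])+1j*(y-ce[i][1]))**4; a=(np.angle(w.sum())-np.pi)/4  # corners at a+pi/4.. sides along a
    a=(a+np.pi/4)%(np.pi/2)-np.pi/4
    return np.degrees(a),r,ce[i]
E
python3 - <<'E'
from meas import *
np.set_printoptions(precision=4,suppress=True)
V=pickle.load(open("v.pkl","rb"))
for n,p in[("p3",(.545,-.253,.115)),("p4",(.57,-.253,.115)),("t3",(.49,.157,.11)),("t4",(.515,.155,.11))]:
    robot.move_pose(p,down(-.15)); robot.wait(.3); V[n]=capture("wrist")
pickle.dump(V,open("v.pkl","wb"))
M=np.array([.5441,.1547,.0585]); o=[]
for n in("t1","t3","t4"):
    ct,mk=square(V[n],proj(V[n],M)); o.append((V[n],ct)); im=rectify(V[n],onz(V[n],ct,.059),.059); print(n,ct,fourfold(im)); 
    cv2.imwrite(f"pics/sq_{n}.png",im[:,:,::-1])
print(tri(o))
o=[];N=[]
for n in("p1","p2","p3","p4"):
    c=V[n]; s=proj(c,(.588,-.254,.057)); 
    g=c["pixels"].astype(int); x,y=map(int,s); m=np.zeros(g.shape[:2],bool); m[y-18:y+19,x-18:x+19]=1
    hsv=cv2.cvtColor(c["pixels"],cv2.COLOR_RGB2HSV); br=((hsv[...,1]>90)&(hsv[...,0]>10)&(hsv[...,0]<32)&m).astype(np.uint8)
    hull=cv2.convexHull(np.argwhere(br)[:,::-1].astype(np.int32)); hm=cv2.fillConvexPoly(np.zeros_like(br),hull,1)
    d=blob((hm>0)&(br==0)&(g.max(2)<110),s); yy,xx=np.nonzero(d); ct=np.array([xx.mean(),yy.mean()]); o.append((c,ct))
    P=np.array([onz(c,p,.050)[:2] for p in hull[:,0].astype(float)])*1000; cen=P.mean(0)
    im=rectify(c,np.r_[onz(c,ct,.0575)[:2],0],.0545); cv2.imwrite(f"pics/nut_{n}.png",im[:,:,::-1])
    print(n,ct,onz(c,ct,.0578),d.sum())
print(tri(o),tri(o[2:]),robot.current_t())
cv2.imwrite("pics/q.png",np.hstack([cv2.imread(f"pics/{k}.png") for k in("sq_t3","nut_p3")]))
E
```

```text
t1 [317.9906 142.8627] (np.float64(-15.475366009977554), ((139.73155212402344, 140.37606811523438), (92.94144439697266, 95.36279296875), 74.1808090209961), array([139.8485, 140.1655]))
t3 [308.6876 136.8112] (np.float64(-15.584951729298549), ((139.7848663330078, 140.1602325439453), (94.48603057861328, 96.18083190917969), 74.35775756835938), array([139.7028, 140.1254]))
t4 [313.1042 175.9517] (np.float64(-15.488695975375357), ((139.80084228515625, 140.0830841064453), (94.1571044921875, 95.28121948242188), 74.47589111328125), array([139.6916, 140.1389]))
(array([0.5442, 0.1546, 0.0593]), [np.float64(3.628197897910134e-05), np.float64(4.6215123956728695e-05), np.float64(1.7241046073829935e-05)])
p1 [323.7143 149.7013] [ 0.5885 -0.2537  0.0578] 154
p2 [334.0507 231.1087] [ 0.589  -0.2535  0.0578] 138
p3 [310.5685 154.5   ] [ 0.5885 -0.2538  0.0578] 248
p4 [315.5579 189.9657] [ 0.5887 -0.2538  0.0578] 233
(array([ 0.5882, -0.2537,  0.0557]), [np.float64(5.4851758395708166e-05), np.float64(0.00014134182355448935), np.float64(0.00010862293684617486), np.float64(4.945555592822351e-05)]) (array([ 0.5883, -0.2537,  0.056 ]), [np.float64(4.321642664968143e-05), np.float64(4.321642664970662e-05)]) 9.525
```

View pics/q.png

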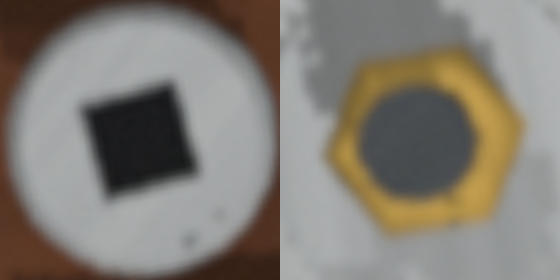

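The medium socket's square sits at −15.5° and the nut's corners at about −8.8°, so the tool must turn +6.7°. The nut is about 18 mm across flats. I'll do a trial grip, release and look again to remove the camera's sideways bias.

```bash
python3 - <<'E'
from meas import *
np.set_printoptions(precision=4,suppress=True)
V=pickle.load(open("v.pkl","rb"))
R=down(-.15); G=np.array([.5442,.1546])
robot.move_pose((*G,.11),R); robot.movel((*G,.030),R,max_speed=.08,guard=15)
print(eoat.gripper_to(.02,20), robot.current_finger_gap(),robot.current_grasp_force(),robot.current_ee_pos(),robot.current_ft_force())
p=robot.current_ee_pos()
eoat.gripper_to(.06); robot.movel((*G,.11),R)
robot.move_pose((.49,.157,.11),R); robot.wait(.3); V["t5"]=c=capture("wrist"); pickle.dump(V,open("v.pkl","wb"))
ct,mk=square(c,proj(c,(*p[:2],.059))); X=onz(c,ct,.0593); print(X,fourfold(rectify(c,X,.059))[0]); d=X[:2]-p[:2]; print("tool-frame bias x,y",R[:2,0]@d,R[:2,1]@d,robot.current_t())
E
```

```text
False 0.026082431009727323 19.969460950233042 [0.5442 0.1545 0.03  ] [ 0.9303 -0.2644 -0.0786]
[0.5442 0.1547 0.0593] -15.706549435102147
tool-frame bias x,y -6.66787057247395e-05 -0.00020221963896049366 14.1667
```

```bash
python3 - <<'E'
from meas import *
np.set_printoptions(precision=4,suppress=True)
G=np.array([.5442,.1546]); N=np.array([.5884,-.2537]); y1=-.15+np.radians(6.8)
robot.move_pose((*G,.10),down(-.15)); robot.movel((*G,.030),down(-.15),max_speed=.08,guard=15)
eoat.gripper_to(.02,45); print(robot.current_finger_gap(),robot.current_grasp_force())
robot.movel((*G,.14),max_speed=.12); robot.move_pose((*N,.14),down(y1)); robot.movel((*N,.092),down(y1),max_speed=.1); robot.wait(.3)
print(robot.current_ee_pos(),robot.current_finger_gap(),robot.current_ft_force())
h=robot.movel((*N,.0695),down(y1),max_speed=.02,guard=12)
robot.wait(.2); print(h,robot.current_ee_pos(),robot.current_ft_force(),robot.current_torque(),robot.current_finger_gap(),robot.current_t())
E
```

```text
0.026084684334006642 44.96519286185503
[ 0.5887 -0.2539  0.0925] 0.025618749045760687 [ 0.3173 -0.9187 -0.9714]
False [ 0.5885 -0.2537  0.07  ] [-1.4517  1.8839  5.5934] [ 0.4241  0.6207 -0.0448] 0.025794243660839822 21.2083
```

```bash
python3 - <<'E'
from meas import *
np.set_printoptions(precision=4,suppress=True)
N=np.array([.5884,-.2537]); y1=-.15+np.radians(6.8)
def st(t): print(t,robot.current_ee_pos(),robot.current_ft_force(),robot.current_torque(),robot.current_finger_gap(),robot.current_grasp_force(),robot.current_t())
h=robot.movel((*N,.0675),down(y1),max_speed=.01,guard=12); st(h)
z=robot.current_ee_pos()[2]
p=np.array([*N,z-.001])
for d in(4,-4,0):
    robot.movel(p,down(y1+np.radians(d)),max_speed=.02,guard=30); st(d)
robot.wait(.3); st("end")
V=capture("wrist"); s=capture("scene"); u=proj(s,(*N,.06)).astype(int); print(u)
im=s["pixels"][max(u[1]-60,0):u[1]+60,u[0]-60:u[0]+60]
a=cv2.resize(im,(400,400),interpolation=cv2.INTER_CUBIC); b=cv2.resize(V["pixels"][:,120:520],(400,400))
cv2.imwrite("pics/seat.png",np.hstack([a,b])[:,:,::-1])
E
```

```text
True [ 0.5884 -0.2537  0.07  ] [-1.9002  1.6783  5.778 ] [0.196  0.4241 0.0403] 0.026187391993899516 44.9456521589309 21.425
4 [ 0.589  -0.2541  0.07  ] [-1.6357  1.9481  6.6657] [ 0.2267  0.4899 -0.034 ] 0.025952337806185586 44.94218649342656 21.675
-4 [ 0.5891 -0.2543  0.07  ] [-0.8393  1.2781  6.4296] [ 0.2426  0.5112 -0.0304] 0.02631108430333439 44.9431911483407 21.9667
0 [ 0.5893 -0.2542  0.07  ] [-0.166   0.6361  6.0597] [0.2597 0.3604 0.0798] 0.025914084818788773 44.94474903680384 22.2167
end [ 0.5893 -0.2542  0.07  ] [-0.9039  0.5963  6.3328] [ 0.2071  0.373  -0.0155] 0.02606832432728059 44.944521775469184 22.5167
[234 275]
```

View pics/seat.png

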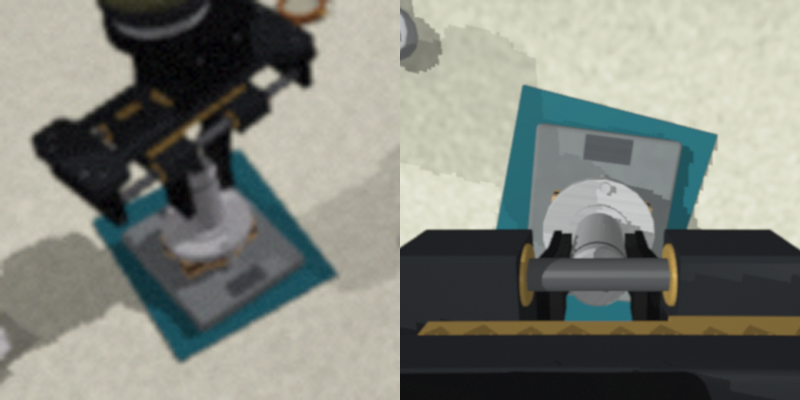

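The socket sits over the nut and TCP z stopped at 0.070, which is exactly the height for the rim on the washer. I'll press once more firmly to make sure, re-centre, and check the other two sockets.

```bash
python3 - <<'E'
from meas import *
np.set_printoptions(precision=4,suppress=True)
N=np.array([.5885,-.2537]); y1=-.15+np.radians(6.8)
def st(t): print(t,robot.current_ee_pos(),robot.current_ft_force(),robot.current_torque(),robot.current_finger_gap(),robot.current_grasp_force(),robot.current_t())
for z,d in((.067,0),(.065,3),(.065,-3),(.068,0)):
    h=robot.movel((*N,z),down(y1+np.radians(d)),max_speed=.02,guard=40); robot.wait(.3); st((h,z))
print(robot.current_tcp_rot()[:,2])
t=capture("top"); u=proj(t,(.545,.157,.03)).astype(int)
a=cv2.resize(t["pixels"][u[1]-50:u[1]+50,u[0]-50:u[0]+50],(400,400),interpolation=cv2.INTER_CUBIC)
w=capture("wrist")["pixels"][180:320,250:390]
cv2.imwrite("pics/fin.png",np.hstack([a,cv2.resize(w,(400,400),interpolation=cv2.INTER_CUBIC)])[:,:,::-1])
E
```

```text
(False, 0.067) [ 0.5895 -0.2544  0.0698] [-4.319   2.9551 15.6006] [0.785  1.2097 0.0606] 0.025957418676757313 44.922954831272364 23.1667
(False, 0.065) [ 0.5896 -0.2543  0.0697] [-7.8085  5.7573 27.9194] [ 1.4779  1.9989 -0.1493] 0.025568802867933484 44.91033975966275 23.7167
(False, 0.065) [ 0.5893 -0.2549  0.0697] [-8.0925  4.3818 27.2823] [1.2299 2.0397 0.0154] 0.025980953367478108 44.90373445674777 24.275
(False, 0.068) [ 0.5893 -0.2544  0.0699] [-2.8257  2.2633 12.4731] [0.5058 0.8758 0.0135] 0.026073691113470278 44.92794468998909 24.875
[ 0.0022 -0.0005 -1.    ]
```

View pics/fin.png

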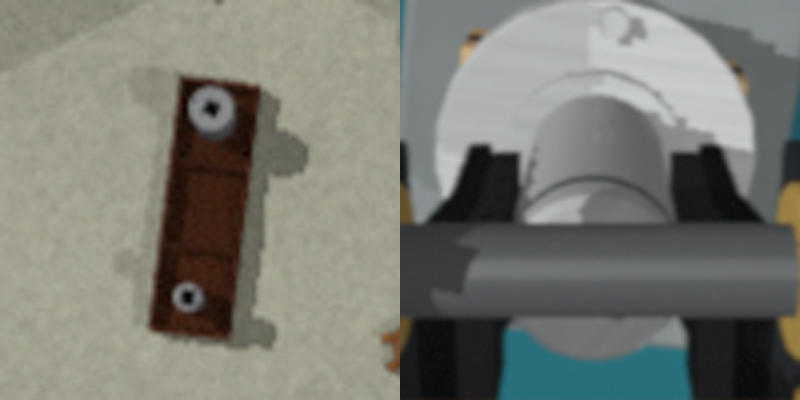

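The large and small sockets stand upright in the tray. The medium socket sits on the washer and does not sink further under 28 N, so I'll hand the job in.

```bash
python3 -c "
from station import workorder
print(workorder.close_job())"
```

```text
the job is handed in; nothing more can be done
None
```

I handed the job in with the medium socket gripped upright and fully seated on the 18 mm nut of the press on the mat, and the small and large sockets still standing in the tray; I chose the medium from the camera measurement and tried only that socket on the nut, and no verdict came back.

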